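# Seat a needle card under the drag spring of a contact-check nest

## Task

Load the needle card for its contact check: with a fingertip on the ribbed thumb land of its steel carrier, press the carrier down hard against the sprung contact bed and, keeping it down, slide it under the leaf spring until it is fully home against the end stop. Then push the small cross bolt beside the right-hand rail all the way in behind the carrier to lock it, and draw the hand clear. Do not lift the carrier or grip it, keep off the green card with its needles, and leave the loose things around the nest where they are.

Things in the scene. Friction and masses are not known exactly. Their poses are not given: they have to be found in the camera images.
- nest: Fixed aluminium nest, 188 x 124 mm; origin under it, x along its channel from the open end (robot's side) to the end stop, y left, z up. In nest mm: base top z 10; rails at |y| 43.4 to 55.4, x -90 to 72, top z 26; end stop face x 64; black bridge with the leaf spring x 77 to 95, top z 42. At right an ear (x -79 to -30, y to -101, top z 10) holds the cross bolt between cheeks, top z 29.
- carrier: Loose steel carrier, 112 (x) by 84 (y) by 10 mm, about 0.2 kg with its card; origin mid-underside, axes as the nest's. It starts 26 to 36 mm short of home, underside at nest z 22. In its own mm: thumb land x -56 to -31.5 at the robot's end, top z 10; rib x -31.5 to -27.5, |y| < 30, top z 14.7, for a finger to push forward on; card x -27 to 26; front land x 27 to 56, where the leaf rides.
- thumb_land (a point): Point on the carrier's thumb land (flat, with fine dark grip lines), at carrier x = -43, y = 0, on its top face, 10 mm above the underside. Pressing here lowers the carrier level.
- home (a point): Where the carrier's origin lies (x, y) when it is home against the end stop: nest x = 8, y = 0; z = 16 mm is its underside with the bed fully down.
- card: Green needle card, 52 x 78 mm, screwed into the carrier and moving with it, needle tops 13.5 mm above the carrier's underside; origin at the middle of its own underside. Fragile: keep off.
- bed (a joint): Sprung contact bed, a slippery black plate with brass pins under the carrier: metres pressed down, 0 up, 0.006 bottom. About 4 N on the carrier start it, 10 N hold it at the bottom; the carrier's top is then at nest z 26 mm (32 with the bed up). Pressed less than about 4 mm, the carrier's front runs into the leaf's shoe and stops. With the carrier home under the leaf and let go it stays at 0.005 to 0.006.
- leaf (a joint): Steel leaf spring with a white plastic glide shoe at its free end: angle in rad by which it is lifted, 0 at rest. Its shoe takes about 4 N to lift and 3 N more per mm. A fully pressed carrier lifts it about 0.5 mm (0.015 rad); its drag and the bed's friction need a push of some 6 to 12 N, more the harder the carrier is pressed.
- leaf_heel (a point): Lowest line of the leaf spring's glide shoe (a round bar of 14 mm diameter, 36 mm long, lying across the channel), middle of its length; at rest at nest x = 50, y = 0, z = 25.3 mm.
- bolt (a joint): Cross bolt: metres pushed in towards the channel (nest +y), 0 drawn out, 0.014 fully in, its end then 10 mm behind the carrier's rear edge. About 3 N moves it; it stays where it is left. It passes only behind a carrier that is home (2.5 mm to spare); otherwise its end meets the carrier's side.
- bolt_tab (a point): Middle of the top of the bolt's upright black thumb tab, 43.5 mm above the desk; with the bolt drawn out at nest x = -54.5, y = -86 mm. The tab is 16 mm wide (nest x), 8 mm thick (nest y) and stands clear of the 26 mm high cheeks over its upper 17 mm; push its outer (-y) face towards the channel.
- loupe: Bystander: small folding loupe, 45 x 30 x 14 mm, lying left of the nest; origin centre of underside.
- ref_block: Bystander: bare metal reference block, 30 x 45 x 20 mm, left of the nest; origin centre of underside.
- jar: Bystander: small pale translucent jar with a wide black screw cap, 49 mm across, 40 mm tall, right of the nest near its far corner; origin centre of underside.

How it is judged:
On the way, in this order (a step that is already met when the one before it is completed fails the run):
1. the carrier, pressed down under the leaf spring, is home against the end stop (x of carrier in the frame of nest above 0.0055 m and value of joint bed above 0.0035 m), for 0.2 s.
2. the cross bolt is fully in behind the carrier (all of step 1 and value of joint bolt above 0.0115 m), for 0.2 s.
At the end, for the whole second after the job is handed in: The carrier lies level and at rest under the lifted leaf spring, within 2.5 mm of the end stop, with the contact bed held down by at least 3.5 mm, and the cross bolt is in by at least 11.5 of its 14 mm (all of step 2 and value of joint leaf above 0.01 rad and angle between carrier's own z axis and vertical below 0.04 rad and angle between the x axis of carrier and the x axis of nest, either way round below 0.04 rad and linear speed of carrier below 0.01 m/s); the robot touches nothing.
It fails at once if the carrier is lifted more than 5 mm above its place on the raised bed, or tipped by more than about 11 degrees (z of carrier in the frame of nest above 0.027 m or angle between carrier's own z axis and vertical above 0.2 rad).
It fails at once if the fingers touch the needle card (contact force between the fingers and card above 0.5 N).
It fails at once if a loose thing beside the nest is moved by more than 20 mm (distance of any of loupe, ref_block, jar from where it was at the start of the episode above 0.02 m).
It also fails if it takes over 45 s, if anything falls off the work surface, if the arm or the gripper's body presses on something with over 40 N, if the wrist force passes 120 N, or if a joint passes its speed limit or range.

## Robot

A 7-joint arm with a two-finger parallel gripper is mounted at the origin on the work surface; the furniture and walls round the work are solid. World frame = base frame: x ahead of the robot, y to its left, z up, the work surface at z = 0. Lengths are in m, angles in rad, forces in N, time in s.
With the tool pointing down it reaches from about 0.4 to 0.85 m from the base axis. Payload 10.4 kg.
Tool frame: the origin (TCP) lies at the very end of the fingers, on their centre line; the grasp point (between the pads) lies r.pinch_z behind it (r.pinch_z is the distance from the TCP to the grasp point, in m); z points along the fingers, x is the direction in which the jaws open and shut, and the axes are right-handed (so a half turn about z gives the same grasp; the last joint's range is limited). The gripper opens to 87 mm and grips with 3 to 60 N. Pads are 19 mm wide; open, the fingers measure 117 mm over their backs; the gripper's body (75 mm by 190 mm) begins 51 mm behind the grasp point.
Start: joints at [-1.14, 0.332, -0.065, 1.46, 0.022, 1.35, -0.088], TCP at [0.274, 0.562, 0.223] pointing down, gripper open.
Joint ranges: [-2.6, 2.6], [-0.5, 2.12], [-1.47, 1.34], [0.16, 2.42], [-1.27, 4.41], [0.06, 2.06], [-2.6, 2.6]. Speed limits (rad/s): [2.22, 2.22, 2.79, 2.79, 3.14, 3.14, 3.14].

## Interface

Orientations are given as a unit quaternion [x, y, z, w].
In Python, from bench import r gives the robot as it stands.
- The arm moves only by the tool carry_out, never from a script. Its argument "increments" is text: rows parted by semicolons, each of 7 numbers parted by spaces: the turn, a rotation vector about the tool's x, y, z in degrees, then the shift along the tool's x, y, z in m, then the finger opening in m, from 0 to 0.087. A call has exactly 5 rows; each row is the pose to reach, as a shift and turn from the pose measured when the call began, along the tool's axes at that moment; what a row does not reach only later rows make up. A row lasts 1/8 s, in which the tool goes at most 62.5 mm and 10.7 degrees, less where a joint would pass 70% of its speed; a pose out of reach is approached as far as the arm can. A call with a gripper value outside its range is refused whole. The fingers move at their own pace and stop on an object; "squeeze" is the grip in N (left out, the last holds). Time passes only in rows, so rows that repeat a pose let the fingers close, or fill a call up. It gives the time, the measured TCP pose, the force and the opening at its end, in the units of the state.
- r.read_state(): the state, without advancing time (a new reading comes with each control period).
- r.camera(name): name is "scene" or "top" or "wrist"; returns (picture, depth): 400x640x3 uint8, blue, green, red; 400x640 float32, m along the optical axis (not along the pixel's ray), 0 where there is no reading.
- r.camera_model(name): a dict with "K" (3x3 intrinsics, pixels), "extrinsics" (4x4, takes a point from camera to world coordinates). Camera axes: x right, y down, z forward; pixel columns grow to the right and rows downward; lengths in m; the calibration is good to about 2 mm. A picture is of the moment at which its call begins: read the wrist's pose just before it. camera_model takes no time and is no camera call; for the wrist camera it gives the pose at the moment of the call.
- r.close_job(): hands the job in, once; it reports no verdict.
The state is a dict: "time": time; "joint_positions": joint angles; "joint_vel": joint speeds; "joint_torque": joint torques, N m; "ee_pos": TCP position; "eef_rot": TCP orientation; "ft_force": force on the tool from outside, world axes, zero at the start; "torque": the same for the moment, N m; "width": finger opening in m.
Only numpy, scipy, OpenCV 4.12 (cv2) and the standard library are available. Lean on these libraries where they do the work, as an engineer would, in place of code of your own. Each camera call takes 0.05 s, during which the arm holds its last target.

## Working session

There is one attempt and no reset: what is moved stays moved. The work goes in short steps, Python scripts to look and compute and a tool call to move; the robot and the scene stay as the last step left them, time stands still between calls to the robot, and variables do not carry over. Pictures are saved under pics/ and viewed, and the job is handed in when it is done.

Besides the shell and the picture viewer there is one more tool, called after "Emit:" by a JSON object that holds its "name" and its "arguments", one argument or row to a line. carry_out: Moves the arm, as the interface text tells. Its arguments: {"type":"object","properties":{"increments":{"type":"string"},"squeeze":{"type":"number"}},"required":["increments"]}

```bash
ls; mkdir -p pics; python3 - <<'E'
from bench import r
import cv2,numpy as np
s=r.read_state(); print(s, r.pinch_z)
for n in ("top","scene"):
    p,d=r.camera(n); cv2.imwrite(f"pics/{n}0.png",p); np.save(f"pics/{n}0.npy",d)
    m=r.camera_model(n); print(n,m)
E
```

```text
pics
{'time': 0.0, 'joint_positions': array([-1.13962477,  0.33286672, -0.06470806,  1.46096568,  0.02158127,
        1.34990893, -0.08851521]), 'joint_vel': array([-0.00151121,  0.00060558, -0.00121418, -0.00237485,  0.00188958,
       -0.00042789,  0.00144892]), 'joint_torque': array([-7.72876301e-04, -6.23262191e+01,  2.44138227e-02, -3.89900279e+01,
       -6.12884690e-02,  3.98069608e-02,  1.38224063e-04]), 'ee_pos': array([0.27379349, 0.56138947, 0.22174555]), 'eef_rot': array([ 8.48041553e-01,  5.29929236e-01, -6.03412037e-04,  4.05469138e-04]), 'ft_force': array([-0.25151086, -0.62378739, -0.26016053]), 'torque': array([0.01034074, 0.07858959, 0.02818039]), 'width': 0.08716253920931279} 0.0187
top {'K': array([[424.55530796,   0.        , 323.50268456],
       [  0.        , 424.55530796, 208.45811649],
       [  0.        ,   0.        ,   1.        ]]), 'extrinsics': array([[-0.01305784, -0.98129235,  0.19208024,  0.4004722 ],
       [-0.99939198,  0.01901879,  0.02922265, -0.29773722],
       [-0.0323291 , -0.19158186, -0.98094404,  0.91228663],
       [ 0.        ,  0.        ,  0.        ,  1.        ]])}
scene {'K': array([[507.6633433 ,   0.        , 330.4486075 ],
       [  0.        , 507.6633433 , 202.95544833],
       [  0.        ,   0.        ,   1.        ]]), 'extrinsics': array([[ 0.82451853, -0.29532702,  0.48265013,  0.128614  ],
       [-0.56548081, -0.39989879,  0.72132684, -0.98323757],
       [-0.0200161 , -0.86767673, -0.49672573,  0.54797993],
       [ 0.        ,  0.        ,  0.        ,  1.        ]])}
```

View pics/top0.png

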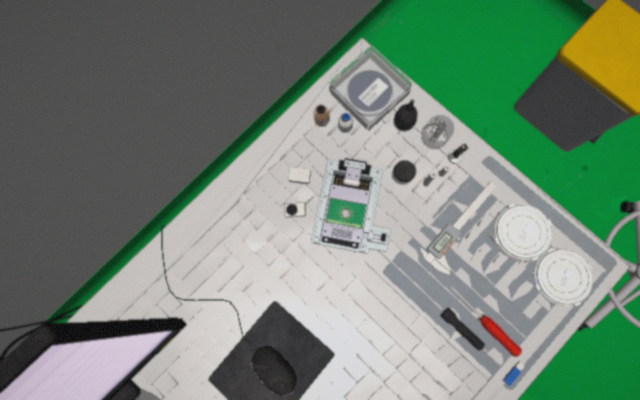

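View pics/scene0.png

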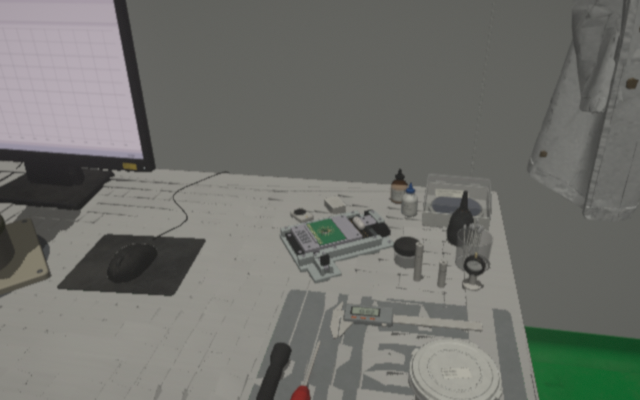

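The top view shows the nest from about (316,245) to (385,165), with the bolt ear at (380,240) and the jar at (403,171). The loupe is at (293,210) and the block at (299,175).

```bash
cat > h.py <<'E'
from bench import r
import cv2,numpy as np
from scipy.spatial.transform import Rotation as R
def px2w(m,u,v,z=None,d=None):
    K=m["K"];E=m["extrinsics"]
    ray=np.array([(u-K[0,2])/K[0,0],(v-K[1,2])/K[1,1],1.])
    if d is not None: return E[:3,:3]@(ray*d)+E[:3,3]
    w=E[:3,:3]@ray; return E[:3,3]+w*(z-E[2,3])/w[2]
def w2px(m,p):
    E=m["extrinsics"]; c=E[:3,:3].T@(np.asarray(p)-E[:3,3]); q=m["K"]@c; return q[:2]/q[2]
E
python3 - <<'E'
from h import *
p=cv2.imread("pics/top0.png"); c=p[140:270,270:430]
cv2.imwrite("pics/topc.png",cv2.resize(c,None,fx=5,fy=4.5,interpolation=cv2.INTER_CUBIC)[:600,:800])
p=cv2.imread("pics/scene0.png"); c=p[180:290,270:430]
cv2.imwrite("pics/scc.png",cv2.resize(c,None,fx=5,fy=5,interpolation=cv2.INTER_CUBIC)[:600,:800])
m=r.camera_model("top")
for u,v in((316,245),(362,250),(328,160),(380,167),(347,213),(385,240)): print(u,v,px2w(m,u,v,z=.02))
w=r.camera_model("wrist");print(w)
s=r.read_state();print(R.from_quat(s['eef_rot']).as_matrix())
E
```

```text
316 245 [ 0.4970084  -0.25430655  0.02      ]
362 250 [ 0.48490985 -0.35072334  0.02      ]
328 160 [ 0.68314956 -0.28242403  0.02      ]
380 167 [ 0.66465474 -0.39525042  0.02      ]
347 213 [ 0.56434455 -0.32119182  0.02      ]
385 240 [ 0.50513841 -0.39958582  0.02      ]
{'K': array([[356.01831793,   0.        , 316.82513015],
       [  0.        , 356.01831793, 199.54471538],
       [  0.        ,   0.        ,   1.        ]]), 'extrinsics': array([[ 4.39513000e-01,  8.62698291e-01,  2.50159912e-01,
         2.04975960e-01],
       [ 8.98236099e-01, -4.21974122e-01, -1.22921729e-01,
         5.95070245e-01],
       [-4.83356632e-04,  2.78728362e-01, -9.60369859e-01,
         3.83086884e-01],
       [ 0.00000000e+00,  0.00000000e+00,  0.00000000e+00,
         1.00000000e+00]])}
[[ 4.38367823e-01  8.98795521e-01 -5.12734358e-04]
 [ 8.98794819e-01 -4.38368122e-01 -1.12368572e-03]
 [-1.23473009e-03  3.17446800e-05 -9.99999237e-01]]
```

View pics/topc.png

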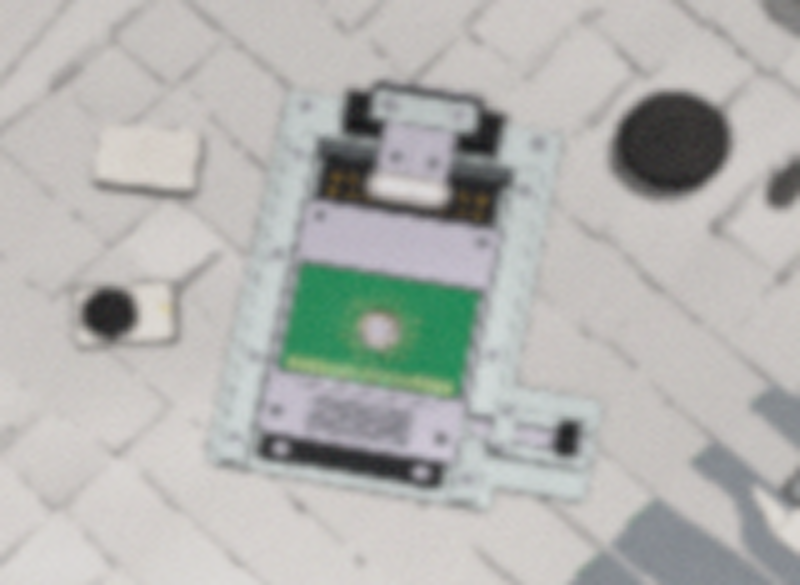

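The zoomed crop shows the nest at a yaw of about -10°, with its open end towards the robot. The white shoe is at (408,188) in the crop, the thumb land at (360,415) and the bolt tab at (568,437). Before moving I'll check where the monitor stands relative to my path.

```bash
python3 - <<'E'
from h import *
for n,pts in (("top",[(180,322),(100,322),(60,330),(5,395),(150,350),(100,380),(150,395)]),("scene",[(120,2),(150,160),(60,80),(5,155),(60,180),(20,260),(100,190)])):
    m=r.camera_model(n);D=np.load(f"pics/{n}0.npy")
    for u,v in pts:
        d=float(np.median(D[max(v-1,0):v+2,max(u-1,0):u+2])); print(n,u,v,d,px2w(m,u,v,d=d).round(3))
    # all high points in workspace
    K=m["K"];E=m["extrinsics"];v,u=np.mgrid[0:400,0:640]
    P=np.stack([(u-K[0,2])/K[0,0]*D,(v-K[1,2])/K[1,1]*D,D],-1)@E[:3,:3].T+E[:3,3]
    k=(D>0)&(P[...,2]>.08)&(P[...,0]>-.3)&(P[...,0]<1.1)&(abs(P[...,1])<1)
    Q=P[k]; 
    H,xe,ye=np.histogram2d(Q[:,0],Q[:,1],bins=[np.arange(-.3,1.11,.1),np.arange(-1,1.01,.1)])
    for i,j in np.argwhere(H>3):
        s=(Q[:,0]>=xe[i])&(Q[:,0]<xe[i+1])&(Q[:,1]>=ye[j])&(Q[:,1]<ye[j+1]); print(n,xe[i].round(1),ye[j].round(1),int(H[i,j]),Q[s][:,2].max().round(2))
E
```

```text
top 180 322 0.7692710161209106 [ 0.35  -0.011  0.127]
top 100 322 0.5387516617774963 [0.366 0.004 0.365]
top 60 330 0.45660069584846497 [0.364 0.001 0.449]
top 5 395 0.4657055139541626 [0.294 0.069 0.428]
top 150 350 0.7552716135978699 [0.302 0.038 0.133]
top 100 380 0.6685869097709656 [0.268 0.079 0.216]
top 150 395 0.865376353263855 [0.198 0.088 0.002]
top 0.2 -0.0 3089 0.44
top 0.2 0.1 359 0.26
top 0.3 -0.1 1658 0.46
top 0.3 -0.0 5950 0.47
top 0.7 -0.6 51 0.09
top 0.7 -0.5 62 0.11
top 0.7 0.3 2188 0.23
top 0.7 0.4 10 0.09
top 0.8 0.2 6766 0.32
top 0.8 0.3 195 0.23
top 0.9 0.1 3502 0.28
top 0.9 0.2 256 0.28
top 1.0 -0.0 276 0.14
top 1.0 0.1 60 0.14
scene 120 2 0.8803627490997314 [ 0.356 -0.002  0.42 ]
scene 150 160 1.0154647827148438 [ 0.346 -0.012  0.125]
scene 60 80 0.9797055125236511 [0.241 0.113 0.278]
scene 5 155 1.0794661045074463 [0.109 0.228 0.114]
scene 60 180 1.1609385013580322 [0.195 0.225 0.029]
scene 20 260 0.9161263108253479 [ 0.078 -0.047  0.015]
scene 100 190 1.1692721843719482 [0.264 0.172 0.004]
scene 0.0 -0.1 35 0.09
scene 0.0 -0.0 8 0.09
scene 0.0 0.2 7 0.11
scene 0.1 0.1 4136 0.42
scene 0.1 0.2 1450 0.32
scene 0.2 -0.0 5354 0.42
scene 0.2 0.1 5551 0.42
scene 0.3 -0.1 1673 0.42
scene 0.3 -0.0 5232 0.42
scene 0.5 0.4 14 0.33
scene 0.5 0.5 3869 0.35
scene 0.5 0.6 22 0.28
scene 0.6 0.3 12 0.34
scene 0.6 0.4 4177 0.35
scene 0.6 0.5 204 0.35
scene 0.7 -0.6 89 0.09
scene 0.7 -0.5 112 0.11
scene 0.7 0.2 14 0.34
scene 0.7 0.3 4392 0.35
scene 0.7 0.4 230 0.35
scene 0.8 0.1 12 0.35
scene 0.8 0.2 4656 0.35
scene 0.8 0.3 254 0.35
scene 0.9 -0.0 10 0.31
scene 0.9 0.1 4932 0.35
scene 0.9 0.2 252 0.35
scene 1.0 -0.1 8 0.29
scene 1.0 -0.0 5214 0.35
scene 1.0 0.1 257 0.35
```

```bash
python3 - <<'E'
from h import *
m=r.camera_model("wrist");p,D=r.camera("wrist"); cv2.imwrite("pics/w0.png",p)
K=m["K"];E=m["extrinsics"];v,u=np.mgrid[0:400,0:640]
P=np.stack([(u-K[0,2])/K[0,0]*D,(v-K[1,2])/K[1,1]*D,D],-1)@E[:3,:3].T+E[:3,3]
for v in range(5,400,60): print([tuple(P[v,u].round(2)) if D[v,u]>0 else None for u in range(5,640,90)])
D=np.load("pics/top0.npy");m=r.camera_model("top")
for u,v in((2,344),(2,350),(30,338)): print(px2w(m,u,v,d=D[v,u]))
E
```

```text
[(np.float64(-0.0), np.float64(0.36), np.float64(0.0)), (np.float64(0.04), np.float64(0.44), np.float64(0.0)), (np.float64(0.07), np.float64(0.52), np.float64(0.0)), (np.float64(-0.02), np.float64(0.6), np.float64(-0.52)), (np.float64(0.03), np.float64(0.84), np.float64(-0.79)), (np.float64(0.17), np.float64(0.94), np.float64(-0.45)), (np.float64(0.23), np.float64(0.87), np.float64(-0.07)), (np.float64(0.25), np.float64(0.85), np.float64(0.07))]
[(np.float64(0.04), np.float64(0.32), np.float64(-0.0)), (np.float64(0.08), np.float64(0.41), np.float64(-0.0)), (np.float64(0.12), np.float64(0.49), np.float64(-0.0)), (np.float64(0.06), np.float64(0.52), np.float64(-0.79)), (np.float64(0.19), np.float64(0.77), np.float64(-0.79)), (np.float64(0.26), np.float64(0.84), np.float64(-0.29)), (np.float64(0.28), np.float64(0.82), np.float64(-0.01)), (np.float64(0.29), np.float64(0.82), np.float64(0.1))]
[(np.float64(0.09), np.float64(0.3), np.float64(0.01)), (np.float64(0.13), np.float64(0.37), np.float64(0.0)), (np.float64(0.17), np.float64(0.45), np.float64(-0.01)), (np.float64(0.23), np.float64(
[... 1462 characters left out ...]
at64(0.6), np.float64(0.31)), (np.float64(0.27), np.float64(0.62), np.float64(0.31)), (np.float64(0.27), np.float64(0.64), np.float64(0.31))]
[(np.float64(0.22), np.float64(0.52), np.float64(0.32)), (np.float64(0.23), np.float64(0.53), np.float64(0.32)), (np.float64(0.24), np.float64(0.55), np.float64(0.33)), (np.float64(0.25), np.float64(0.57), np.float64(0.33)), (np.float64(0.25), np.float64(0.58), np.float64(0.33)), (np.float64(0.26), np.float64(0.6), np.float64(0.32)), (np.float64(0.27), np.float64(0.61), np.float64(0.32)), (np.float64(0.28), np.float64(0.63), np.float64(0.32))]
[ 0.23681337  0.86683752 -0.58385833]
[ 0.21275722  0.89044322 -0.61772709]
[0.35660886 0.02615665 0.45849704]
```

View pics/w0.png

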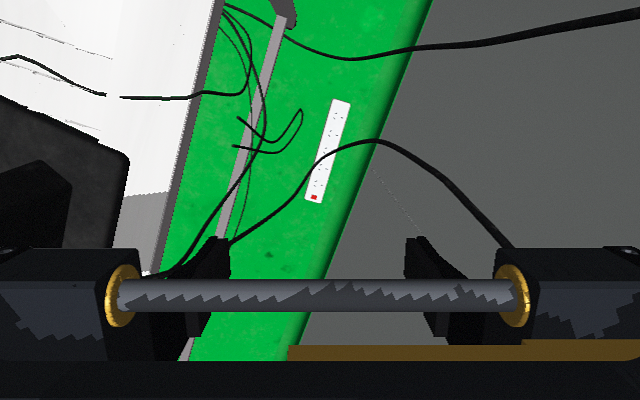

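The wrist view shows the monitor's back at left (0–130, 100–250) and the wall at right beyond the table edge. I'll pass between them rather than go straight across.

Emit:
{"name": "carry_out", "arguments": {
  "increments": "0 0 0 -0.022 0.050 0 0; 0 0 0 -0.045 0.100 0 0; 0 0 0 -0.067 0.150 0 0; 0 0 0 -0.090 0.200 0 0; 0 0 0 -0.112 0.250 0 0",
  "squeeze": 10
}}

```text
time: 0.78
ee_pos: [0.4503, 0.3496, 0.222]
eef_rot: [0.848, 0.53, -0.0, 0.0]
ft_force: [0.4, 1.3, 0.6]
width: 0.0447
```

Emit:
{"name": "carry_out", "arguments": {
  "increments": "0 0 0 -0.030 0.052 0 0; 0 0 0 -0.060 0.105 0 0; 0 0 0 -0.090 0.157 0 0; 0 0 0 -0.120 0.210 0 0; 0 0 0 -0.150 0.262 0 0"
}}

```text
time: 1.4
ee_pos: [0.6208, 0.0982, 0.2221]
eef_rot: [0.848, 0.53, -0.001, 0.0]
ft_force: [0.8, 1.2, 0.6]
width: 0.0016
```

Emit:
{"name": "carry_out", "arguments": {
  "increments": "0 0 -3 -0.060 0.010 0 0; 0 0 -6 -0.120 0.020 0 0; 0 0 -9 -0.180 0.030 0 0; 0 0 -12 -0.240 0.040 0 0; 0 0 -16 -0.300 0.050 0 0"
}}

```text
time: 2.02
ee_pos: [0.5334, -0.195, 0.2224]
eef_rot: [0.765, 0.644, -0.0, 0.0]
ft_force: [0.6, -0.9, 0.2]
width: 0.0
```

```bash
python3 - <<'E'
from h import *
s=r.read_state();T=R.from_quat(s['eef_rot']).as_matrix();print(s['ee_pos'],T,s['joint_positions'])
print(T.T@(np.array([.517,-.309,.21])-s['ee_pos']))
E
```

```text
[ 0.53343584 -0.19497809  0.22237509] [[ 1.71105163e-01  9.85252641e-01 -5.05816513e-04]
 [ 9.85252391e-01 -1.71105526e-01 -7.90091871e-04]
 [-8.64988103e-04 -3.63168130e-04 -9.99999560e-01]] [-0.08373052  0.20855498  0.41018679  1.63745131 -0.08453932  1.31356317
  1.73892409]
[-0.11514191  0.00332082  0.01247349]
```

Emit:
{"name": "carry_out", "arguments": {
  "increments": "0 0 0 -0.050 0 0 0; 0 0 0 -0.100 0.003 0 0; 0 0 0 -0.115 0.003 0 0; 0 0 0 -0.115 0.003 0 0; 0 0 0 -0.115 0.003 0 0"
}}

```text
time: 2.65
ee_pos: [0.5175, -0.3069, 0.2222]
eef_rot: [0.765, 0.645, -0.0, -0.0]
ft_force: [1.1, 0.6, -0.9]
width: 0.0003
```

```bash
python3 - <<'E'
from h import *
m=r.camera_model("wrist");p,D=r.camera("wrist"); cv2.imwrite("pics/w1.png",p);np.save("pics/w1.npy",D);np.save("pics/w1E.npy",m["extrinsics"])
E
```

```text
(no output)
```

View pics/w1.png

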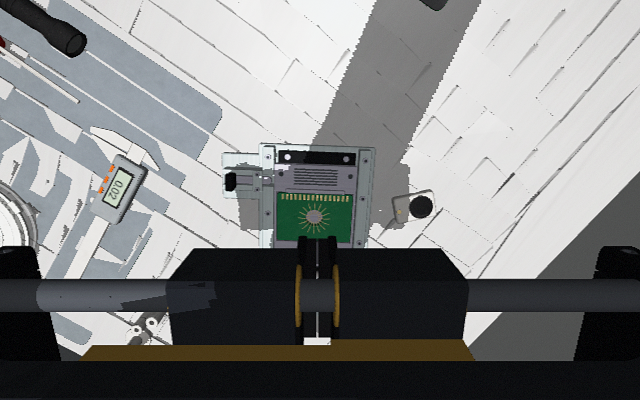

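The nest shows with its open end up, near (261–375, 145), and the thumb-land grip lines at (316,178). The bolt tab is at (231,181). I'll zoom in for corners.

```bash
python3 - <<'E'
import cv2
p=cv2.imread("pics/w1.png")[135:255,215:385]
cv2.imwrite("pics/w1c.png",cv2.resize(p,None,fx=4.7,fy=4.7,interpolation=cv2.INTER_CUBIC))
E
```

```text
(no output)
```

View pics/w1c.png

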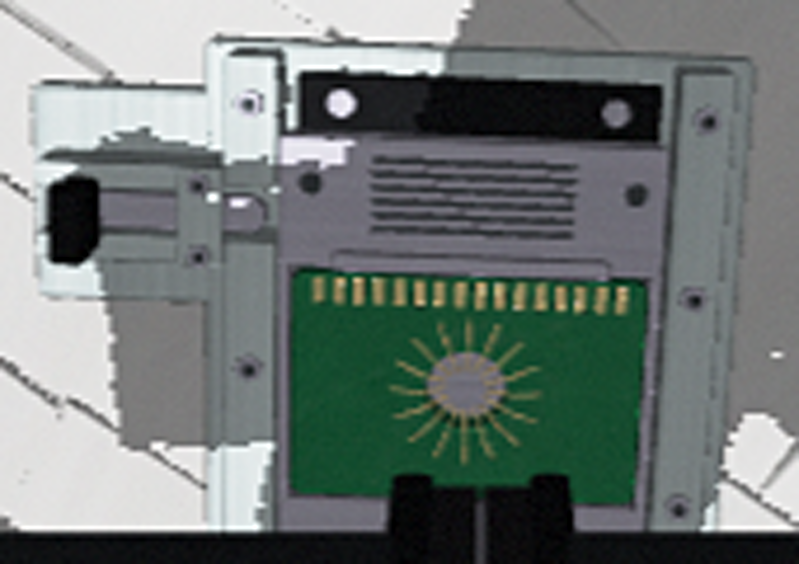

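```bash
cat > fit.py <<'E'
from h import *
from scipy.optimize import least_squares
m={"K":r.camera_model("wrist")["K"],"extrinsics":np.load("pics/w1E.npy")}
N=[((-94,-62,10),(207,40)),((-94,62,10),(751,58)),((-79,-101,10),(30,88)),((-30,-101,10),(40,296)),
((-90,-43.4,26),(282,56)),((-90,43.4,26),(680,72)),((-90,55.4,26),(733,70)),((-54.5,-86,43.5),(72,220))]
C=[((-56,-42,32),(282,133)),((-56,42,32),(665,145)),((-27,-39,32),(292,268)),((-27,39,32),(646,280)),((26,-39,32),(290,495)),((26,39,32),(635,507)),((-43,0,32),(474,197))]
def res(q,full=False):
    x,y,a,s,sy=q; c,n=np.cos(a),np.sin(a); o=[]
    for L,ds in((N,(0,0)),(C,(s,sy))):
        for (px,py,pz),(u,v) in L:
            X=(px+ds[0])/1e3;Y=(py+ds[1])/1e3
            w=w2px(m,(x+c*X-n*Y,y+n*X+c*Y,pz/1e3)); o.append(w-(np.array([u,v])/4.7+[215,135]))
    return np.array(o) if full else np.ravel(o)
f=least_squares(res,[.58,-.32,-.17,-23,0],loss='soft_l1',x_scale=[.01,.01,.1,5,1])
if __name__=="__main__":
    print(f.x,np.degrees(f.x[2])); print(res(f.x,True).round(2))
E
python3 fit.py; python3 - <<'E'
from h import *
s=r.read_state();print(s['ee_pos'],s['ft_force'],R.from_quat(s['eef_rot']).as_matrix().round(4))
E
```

```text
[  0.58001996  -0.32006804  -0.20709761 -18.54984108  -0.99854586] -11.865818815459184
[[-0.79 -2.89]
 [ 2.15 -2.42]
 [-0.08 -0.11]
 [-0.48  0.35]
 [-0.64  0.3 ]
 [ 1.07  0.  ]
 [ 1.7   0.86]
 [-1.51  2.46]
 [-0.97  0.23]
 [ 1.5   0.66]
 [-0.23 -0.33]
 [ 0.68 -0.24]
 [-0.06 -0.45]
 [-0.19 -0.57]
 [-0.25  0.81]]
[ 0.5175307  -0.30681573  0.222316  ] [ 0.17312331 -0.44432647 -0.34339208] [[ 1.686e-01  9.857e-01 -4.000e-04]
 [ 9.857e-01 -1.686e-01  1.000e-04]
 [ 0.000e+00 -5.000e-04 -1.000e+00]]
```

```bash
sed -i 's/(-94,-62,10)/(-91,-62,10)/;s/(-94,62,10)/(-91,62,10)/;s/,((-54.5,-86,43.5),(72,220))//' fit.py; cat >> fit.py <<'E'
    x,y,a,s,sy=f.x
    def W(X,Y,Z): return np.array([x+np.cos(a)*X/1e3-np.sin(a)*Y/1e3,y+np.sin(a)*X/1e3+np.cos(a)*Y/1e3,Z/1e3])
    st=r.read_state();T=R.from_quat(st['eef_rot']).as_matrix();print(st['ee_pos'])
    yaw=np.degrees(a-np.arctan2(T[1,1],T[0,1]));print("yaw err (world)",yaw)
    for n,p in(("press",W(s-43.5,sy,32)),("tab",W(-54.5,-86,43.5))): print(n,p,"tool shift",T.T@(p-st['ee_pos']))
    print("tab px",w2px(m,W(-54.5,-86,43.5)),(w2px(m,W(-54.5,-86,43.5))-[215,135])*4.7)
    D=np.load("pics/w1.npy")
    for n,(u,v) in dict(land=(316,178),tab=(231,181),rail=(268,190)).items(): print(n,px2w(m,u,v,d=D[v,u]))
E
python3 fit.py
```

```text
[  0.57972779  -0.32007851  -0.20407026 -18.27839656  -0.83603176] -11.692364592345019
[[-1.09 -0.1 ]
 [ 1.62 -0.01]
 [-0.37 -0.1 ]
 [-0.62  0.37]
 [-0.98  0.13]
 [ 0.76 -0.42]
 [ 1.4   0.4 ]
 [-1.1   0.35]
 [ 1.37  0.53]
 [-0.28 -0.23]
 [ 0.65 -0.36]
 [ 0.05 -0.35]
 [-0.07 -0.68]
 [-0.34  0.8 ]]
[ 0.5175307  -0.30681573  0.222316  ]
yaw err (world) -1.9863612386412182
press [ 0.51906188 -0.30837738  0.032     ] tool shift [-0.00128993  0.00186051  0.1903151 ]
tab [ 0.50893019 -0.3932492   0.0435    ] tool shift [-0.08665448  0.0061773   0.17880917]
tab px [228.57070295 184.23810815] [ 63.78230384 231.41910832]
land [ 0.52016142 -0.30808701  0.03093719]
tab [ 0.5066389  -0.39084583  0.04096307]
rail [ 0.52555663 -0.35970545  0.02500673]
```

Heights agree to within 2 mm (land 31 vs 32, rail 25 vs 26). Descending to about 12 mm above the land.

Emit:
{"name": "carry_out", "arguments": {
  "increments": "0 0 1 -0.001 0.001 0.050 0; 0 0 2 -0.001 0.002 0.100 0; 0 0 2 -0.001 0.002 0.150 0; 0 0 2 -0.001 0.002 0.178 0; 0 0 2 -0.001 0.002 0.178 0"
}}

```text
time: 3.32
ee_pos: [0.5185, -0.3059, 0.0424]
eef_rot: [0.775, 0.632, -0.001, -0.002]
ft_force: [0.1, -0.1, -0.1]
width: 0.0004
```

```bash
python3 - <<'E'
from h import *
s=r.read_state();print(s['ee_pos'],s['ft_force'])
m=r.camera_model("wrist");p,D=r.camera("wrist")
cv2.imwrite("pics/w2.png",p)
p,D=r.camera("scene");cv2.imwrite("pics/s2.png",cv2.resize(p[150:300,250:450],None,fx=4,fy=4,interpolation=cv2.INTER_CUBIC))
E
```

```text
[ 0.51846342 -0.30591781  0.04240944] [ 0.12751248 -0.10197868 -0.09520418]
```

View pics/w2.png

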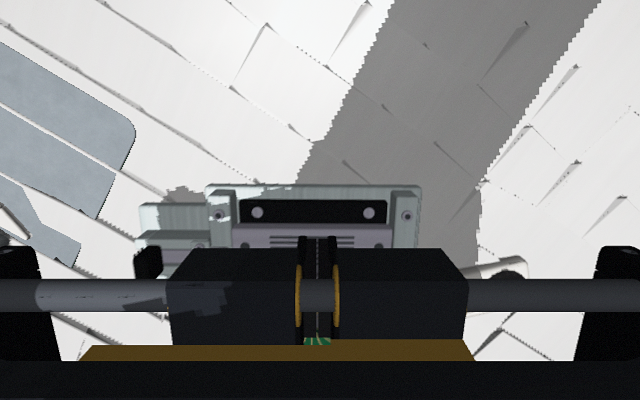

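View pics/s2.png

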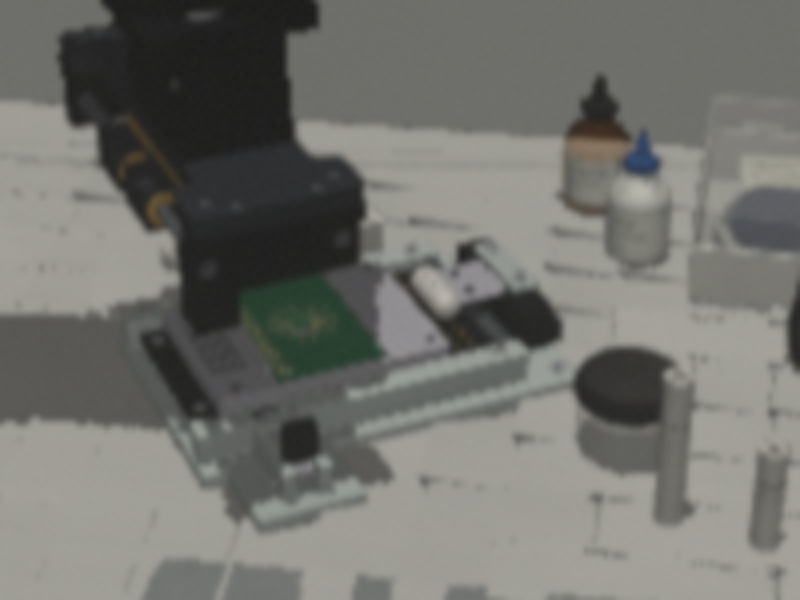

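```bash
python3 - <<'E'
from h import *
import fit
x,y,a,s,sy=fit.f.x
m=r.camera_model("scene");p,D=r.camera("scene")
st=r.read_state();T=R.from_quat(st['eef_rot']).as_matrix()
for cv_ in range(180,345,12):
  row=[]
  for cu in range(180,370,20):
    u,v=250+cu//4,150+cv_//4
    q=T.T@(px2w(m,u,v,d=D[v,u])-st['ee_pos'])*1e3
    row.append("%4d,%4d,%4d"%tuple(q))
  print(cv_,' | '.join(row))
E
```

```text
180  -36, -23, -97 |  -69, -26,-114 |  -72, -18,-114 |  -74, -10,-113 |  -78,  -3,-113 |  -83,   2,-114 |  -88,   9,-115 |  -89,  17,-114 |  -92,  24,-113 |  -92,  32,-112
192  -76, -36,-114 |  -76, -28,-113 |  -81, -21,-113 |  -83, -14,-113 |  -87,  -7,-113 |  -89,   0,-113 |  -93,   7,-113 |  -90,  16,-109 |  -94,  23,-109 |  -93,  32,-107
204  -77, -37,-110 |  -87, -32,-114 |  -89, -24,-113 |  -92, -17,-113 |  -91,  -9,-110 |  -93,  -1,-109 |  -94,   6,-108 |  -92,  15,-105 |  -91,  24,-102 |  -92,  33,-100
216  -77, -37,-104 |  -94, -34,-112 |  -94, -27,-111 |  -93, -18,-108 |  -94, -10,-107 |  -93,  -1,-104 |  -91,   7,-100 |  -90,  16, -98 |  -89,  25, -96 |  -85,  35, -91
228  -59, -32, -88 |  -93, -34,-107 |  -93, -26,-105 |  -90, -17,-101 |  -89,  -9, -99 |  -92,  -1, -98 |  -90,   7, -95 |  -84,  18, -89 |  -84,  27, -87 |  -85,  35, -85
240  -59, -32, -83 |  -93, -35,-101 |  -91, -26, -98 |  -91, -18, -96 |  -83,  -6, -89 |  -85,   0, -88 |  -86,   9, -87 |  -84,  18, -83 |  -84,  27, -81 |  -86,  35, -80
252    8, -11, -35 |  -91, -35, -95 |  -85, -24, -89 |  -84, -16, -8
[... 607 characters left out ...]
16,  79,  12
300   50,   0,  17 |   -5,  -8, -16 |   -7,   0, -15 |   -6,  10, -12 |   25,  31,  11 |   18,  38,   9 |   16,  48,  10 |   13,  57,  11 |    7,  65,  10 |    3,  73,  10
312   30,  -6,  11 |   -6,  -9, -11 |   -6,   0,  -8 |   -5,  10,  -5 |   14,  27,  10 |    9,  35,   9 |    7,  44,  11 |    0,  51,   9 |   -2,  60,  10 |   -2,  70,  12
324   22,  -9,  11 |   -6,  -9,  -4 |   -6,   0,  -2 |    3,  13,   7 |    4,  23,  10 |    0,  31,  10 |    7,  44,  18 |   -7,  48,  10 |  -11,  57,  10 |  -13,  65,  11
336   15, -12,  14 |    8,  -4,  12 |    4,   3,  11 |   -4,  10,   8 |   -4,  19,  11 |   -8,  27,  10 |  -14,  35,   9 |  -15,  45,  11 |  -19,  53,  11 |  -22,  62,  11
```

Depth confirms the closed tip is about ±6 by ±9.5 mm, and the hand's body starts 70 mm up. The land lies 11 mm below the tip.

```bash
cat > nf.py <<'E'
from h import *
import fit
x,y,a,s,sy=fit.f.x
def innest(p):
    d=np.array([p[0]-x,p[1]-y]); c,n=np.cos(a),np.sin(a)
    return np.array([c*d[0]+n*d[1],-n*d[0]+c*d[1],p[2]])*1e3
if __name__=="__main__":
    st=r.read_state();q=innest(st['ee_pos']);print(st['time'],"nest",q.round(2),"carrier start frame",(q-[s,sy,22]).round(2),"F",st['ft_force'].round(1))
    T=R.from_quat(st['eef_rot']).as_matrix();print("yaw err",np.degrees(a-np.arctan2(T[1,1],T[0,1])),"tilt",T[:,2].round(4))
    print("nest x,y dirs in tool",(T.T@[np.cos(a),np.sin(a),0]).round(3),(T.T@[-np.sin(a),np.cos(a),0]).round(3))
E
python3 nf.py
```

```text
3.475 nest [-60.47  -0.2   46.03] carrier start frame [-42.19   0.63  24.03] F [ 0.1 -0.6  0.1]
yaw err -0.038789362363574165 tilt [ 1.8e-03 -6.0e-04 -1.0e+00]
nest x,y dirs in tool [-0.001  1.     0.002] [ 1.     0.001 -0.   ]
```

Emit:
{"name": "carry_out", "arguments": {
  "increments": "0 0 0 0 -0.002 0.005 0; 0 0 0 0 -0.002 0.009 0; 0 0 0 0 -0.002 0.012 0; 0 0 0 0 -0.002 0.014 0; 0 0 0 0 -0.002 0.016 0"
}}

```text
time: 4.1
ee_pos: [0.5185, -0.3076, 0.0302]
eef_rot: [0.775, 0.632, 0.001, 0.001]
ft_force: [-1.8, 1.4, 6.1]
width: 0.0002
```

```bash
python3 nf.py
```

```text
4.1 nest [-62.48  -0.19  30.19] carrier start frame [-44.2    0.65   8.19] F [-1.8  1.4  6.1]
yaw err -0.03692203940486268 tilt [ 1.6e-03 -4.0e-04 -1.0e+00]
nest x,y dirs in tool [-0.001  1.     0.002] [ 1.     0.001 -0.   ]
```

Emit:
{"name": "carry_out", "arguments": {
  "increments": "0 0 0 0 0 0.002 0; 0 0 0 0 0 0.004 0; 0 0 0 0 0 0.005 0; 0 0 0 0 0 0.006 0; 0 0 0 0 0 0.006 0"
}}

```text
time: 4.72
ee_pos: [0.5185, -0.3077, 0.0261]
eef_rot: [0.775, 0.632, 0.001, 0.0]
ft_force: [-8.8, 5.4, 22.8]
width: 0.0008
```

```bash
python3 nf.py
```

```text
4.725 nest [-62.45  -0.25  26.11] carrier start frame [-44.17   0.59   4.11] F [-8.8  5.4 22.8]
yaw err -0.020114835042832815 tilt [ 2.1e-03  5.0e-04 -1.0e+00]
nest x,y dirs in tool [-0.     1.     0.002] [1.    0.    0.001]
```

Emit:
{"name": "carry_out", "arguments": {
  "increments": "0 0 0 0 0.003 0.0018 0; 0 0 0 0 0.006 0.0018 0; 0 0 0 0 0.010 0.0018 0; 0 0 0 0 0.014 0.0018 0; 0 0 0 0 0.017 0.0018 0"
}}

```text
time: 5.35
ee_pos: [0.5302, -0.311, 0.026]
eef_rot: [0.776, 0.631, -0.001, -0.004]
ft_force: [-30.8, 13.5, 42.5]
width: 0.0004
```

```bash
python3 nf.py; python3 - <<'E'
from h import *
p,D=r.camera("scene");cv2.imwrite("pics/s3.png",cv2.resize(p[190:290,260:410],None,fx=5,fy=5,interpolation=cv2.INTER_CUBIC))
E
```

```text
5.35 nest [-50.37  -1.16  25.95] carrier start frame [-32.09  -0.32   3.95] F [-30.8  13.5  42.5]
yaw err 0.11233705047525859 tilt [-0.0068  0.0049 -1.    ]
nest x,y dirs in tool [ 0.002  1.    -0.008] [ 1.    -0.002  0.003]
```

View pics/s3.png

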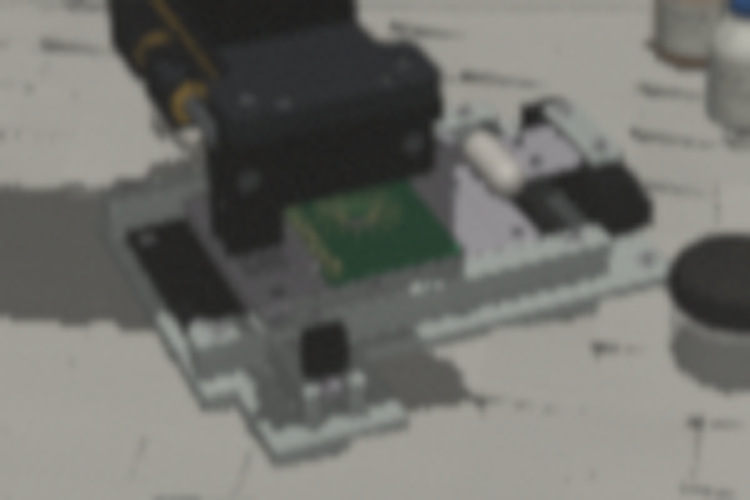

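The picture shows the carrier's front edge at the white shoe (495,165 in the crop). Forces have grown, so I'll ease the press and go slower.

Emit:
{"name": "carry_out", "arguments": {
  "increments": "0 0 0 0 0.001 0.0012 0; 0 0 0 0 0.002 0.0012 0; 0 0 0 0 0.003 0.0012 0; 0 0 0 0 0.003 0.0012 0; 0 0 0 0 0.003 0.0012 0"
}}

```text
time: 6.02
ee_pos: [0.5308, -0.3112, 0.0261]
eef_rot: [0.776, 0.63, -0.002, -0.007]
ft_force: [-20.1, 9.9, 30.2]
width: 0.0007
```

```bash
python3 nf.py
```

```text
6.025 nest [-49.73  -1.18  26.15] carrier start frame [-31.46  -0.35   4.15] F [-20.1   9.9  30.2]
yaw err 0.16046945088657605 tilt [-0.0111  0.0078 -0.9999]
nest x,y dirs in tool [ 0.003  1.    -0.012] [ 1.    -0.003  0.005]
```

```bash
python3 - <<'E'
from h import *
m=r.camera_model("wrist");p,D=r.camera("wrist");np.save("pics/w3E.npy",m["extrinsics"])
cv2.imwrite("pics/w3.png",cv2.resize(p[140:350,120:440],None,fx=2.5,fy=2.5,interpolation=cv2.INTER_CUBIC))
p,D=r.camera("top");cv2.imwrite("pics/t3.png",cv2.resize(p[150:260,300:400],None,fx=5,fy=5,interpolation=cv2.INTER_CUBIC))
E
```

View pics/w3.png

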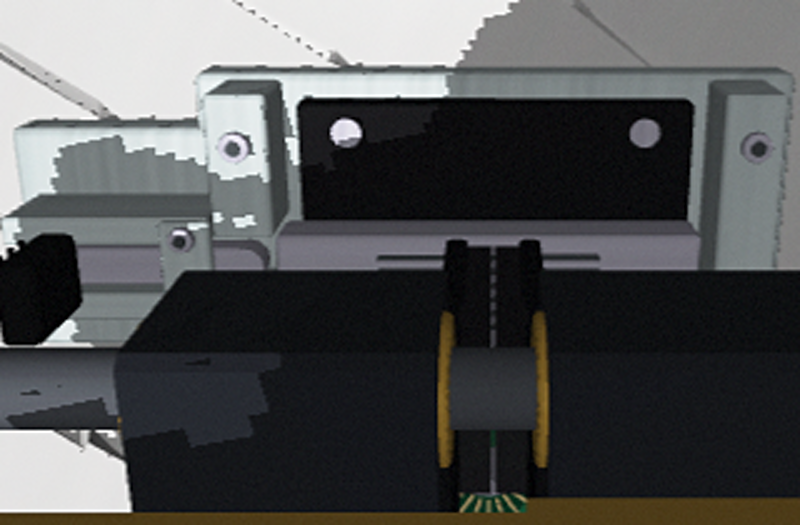

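View pics/t3.png

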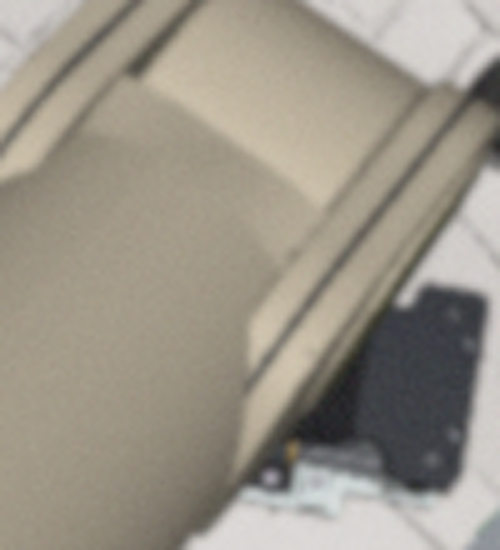

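```bash
python3 - <<'E'
from nf import *
m={"K":r.camera_model("wrist")["K"],"extrinsics":np.load("pics/w3E.npy")}
for n,(u,v),z in(("rearL top",(280,237),.026),("rearR top",(700,237),.026),("rearL bot",(280,222),.016),("rearR bot",(698,222),.016),("base L",(198,72),.01),("base R",(792,72),.01),("railL",(207,85),.026),("railR",(785,85),.026),("bolt? grip line1",(410,257),.026)):
    print(n,innest(px2w(m,120+u/2.5,140+v/2.5,z=z)).round(1))
E
```

```text
rearL top [-61.9 -42.4  26. ]
rearR top [-61.4  39.3  26. ]
rearL bot [-61.3 -44.7  16. ]
rearR bot [-60.8  41.2  16. ]
base L [-91.5 -60.6  10. ]
base R [-90.9  60.   10. ]
railL [-92.  -53.9  26. ]
railR [-91.4  53.4  26. ]
bolt? grip line1 [-57.5 -17.3  26. ]
```

The carrier's rear edge is now about 14 mm further in (nest x near -60), so it is moving and its front is just at the shoe. I'll continue with the tilt corrected.

Emit:
{"name": "carry_out", "arguments": {
  "increments": "-0.7 0 0 0 0.003 0.0015 0; -0.7 0 0 0 0.005 0.0015 0; -0.7 0 0 0 0.007 0.0015 0; -0.7 0 0 0 0.009 0.0015 0; -0.7 0 0 0 0.009 0.0015 0"
}}

```text
time: 6.75
ee_pos: [0.5353, -0.3122, 0.0261]
eef_rot: [0.777, 0.63, 0.001, -0.006]
ft_force: [-28.0, 13.9, 38.4]
width: 0.0005
```

```bash
python3 nf.py
```

```text
6.75 nest [-45.11  -1.28  26.08] carrier start frame [-26.83  -0.44   4.08] F [-28.   13.9  38.4]
yaw err 0.2556959589362808 tilt [-0.0067  0.0101 -0.9999]
nest x,y dirs in tool [ 0.005  1.    -0.009] [ 1.    -0.004  0.009]
```

Emit:
{"name": "carry_out", "arguments": {
  "increments": "-0.5 0.5 0 0 0.003 0.0006 0; -0.5 0.5 0 0 0.005 0.0006 0; -0.5 0.5 0 0 0.007 0.0006 0; -0.5 0.5 0 0 0.009 0.0006 0; -0.5 0.5 0 0 0.009 0.0006 0"
}}

```text
time: 7.38
ee_pos: [0.5408, -0.314, 0.0263]
eef_rot: [0.777, 0.629, 0.005, -0.008]
ft_force: [-20.2, 7.1, 26.3]
width: 0.0002
```

```bash
python3 nf.py; python3 - <<'E'
from h import *
m=r.camera_model("wrist");p,D=r.camera("wrist");np.save("pics/w4E.npy",m["extrinsics"])
cv2.imwrite("pics/w4.png",cv2.resize(p[140:350,120:440],None,fx=2.5,fy=2.5,interpolation=cv2.INTER_CUBIC))
p,D=r.camera("scene");cv2.imwrite("pics/s4.png",cv2.resize(p[190:290,260:410],None,fx=5,fy=5,interpolation=cv2.INTER_CUBIC))
E
```

```text
7.375 nest [-39.33  -1.97  26.32] carrier start frame [-21.05  -1.13   4.32] F [-20.2   7.1  26.3]
yaw err 0.34303733880580567 tilt [-0.002   0.0195 -0.9998]
nest x,y dirs in tool [ 0.006  1.    -0.006] [ 1.    -0.006  0.019]
```

View pics/w4.png

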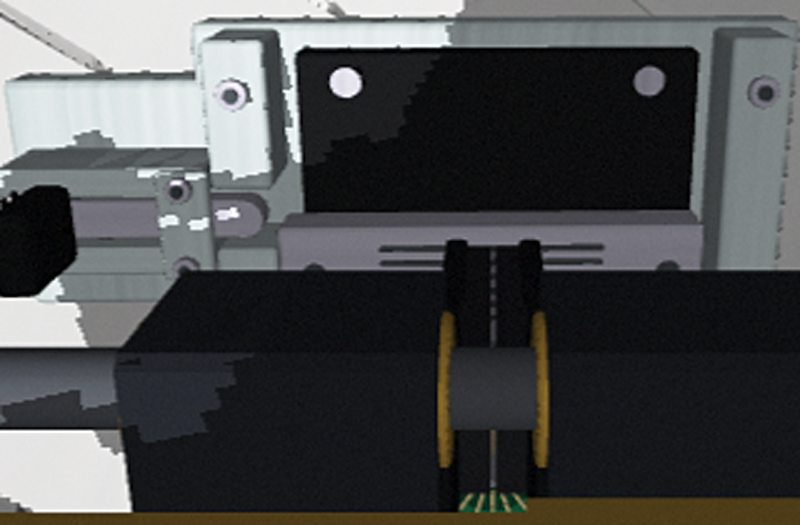

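View pics/s4.png

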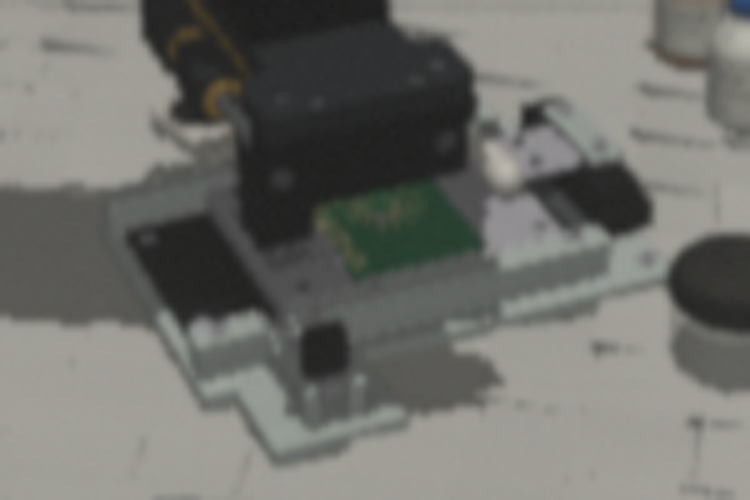

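The front land is now under the shoe (495,165). About 6–8 mm remain.

Emit:
{"name": "carry_out", "arguments": {
  "increments": "-0.3 -0.5 0 0 0.003 0.0008 0; -0.3 -1.0 0 0 0.005 0.0008 0; -0.3 -1.0 0 0 0.007 0.0008 0; -0.3 -1.0 0 0 0.009 0.0008 0; -0.3 -1.0 0 0 0.010 0.0008 0"
}}

```text
time: 8.1
ee_pos: [0.546, -0.3152, 0.0263]
eef_rot: [0.778, 0.628, -0.002, -0.005]
ft_force: [-27.4, 13.6, 33.4]
width: 0.0006
```

```bash
python3 nf.py; python3 - <<'E'
from h import *
m=r.camera_model("wrist");p,D=r.camera("wrist");np.save("pics/w5E.npy",m["extrinsics"])
cv2.imwrite("pics/w5.png",cv2.resize(p[110:350,120:440],None,fx=2.5,fy=2.5,interpolation=cv2.INTER_CUBIC))
E
```

```text
8.1 nest [-33.97  -2.05  26.26] carrier start frame [-15.69  -1.21   4.26] F [-27.4  13.6  33.4]
yaw err 0.42930108083465635 tilt [-0.009   0.0061 -0.9999]
nest x,y dirs in tool [ 0.008  1.    -0.01 ] [ 1.    -0.007  0.004]
```

View pics/w5.png

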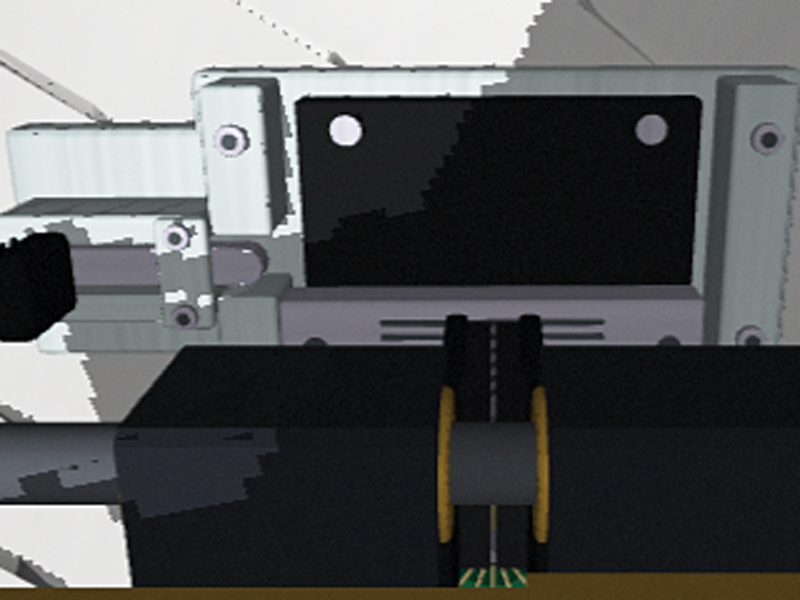

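```bash
python3 - <<'E'
from nf import *
m={"K":r.camera_model("wrist")["K"],"extrinsics":np.load("pics/w5E.npy")}
for n,(u,v),z in(("rearL top",(280,302),.026),("rearR top",(700,302),.026),("rearL bot",(280,288),.016),("rearR bot",(698,288),.016),("base L",(195,72),.01),("base R",(797,70),.01),("railL",(205,85),.026),("railR",(795,83),.026),("screw",(173,239),.029),("screw2",(183,317),.029)):
    print(n,innest(px2w(m,120+u/2.5,110+v/2.5,z=z)).round(1))
E
```

```text
rearL top [-48.3 -43.1  26. ]
rearR top [-47.5  38.4  26. ]
rearL bot [-47.6 -45.4  16. ]
rearR bot [-46.7  40.3  16. ]
base L [-91.  -60.4  10. ]
base R [-90.3  59.1  10. ]
railL [-90.3 -53.6  26. ]
railR [-89.6  53.4  26. ]
screw [-62.1 -61.3  29. ]
screw2 [-46.6 -61.1  29. ]
```

The rear edge measures -47.7 (home is -48). I'll give one firmer push to confirm it doesn't move further.

Emit:
{"name": "carry_out", "arguments": {
  "increments": "-0.4 -0.3 0 0 0.004 0.0006 0; -0.4 -0.3 0 0 0.006 0.0006 0; -0.4 -0.3 0 0 0.007 0.0006 0; -0.4 -0.3 0 0 0.008 0.0006 0; -0.4 -0.3 0 0 0.008 0.0006 0"
}}

```text
time: 8.78
ee_pos: [0.5462, -0.3152, 0.0262]
eef_rot: [0.779, 0.628, -0.005, -0.008]
ft_force: [-38.9, 18.0, 43.5]
width: 0.0005
```

```bash
python3 nf.py; python3 - <<'E'
from h import *
m=r.camera_model("wrist");p,D=r.camera("wrist");np.save("pics/w6E.npy",m["extrinsics"])
cv2.imwrite("pics/w6.png",cv2.resize(p[110:350,120:440],None,fx=2.5,fy=2.5,interpolation=cv2.INTER_CUBIC))
E
```

```text
8.775 nest [-33.82  -2.03  26.2 ] carrier start frame [-15.54  -1.19   4.2 ] F [-38.9  18.   43.5]
yaw err 0.5655806552645912 tilt [-0.0176  0.0074 -0.9998]
nest x,y dirs in tool [ 0.01   1.    -0.019] [ 1.    -0.01   0.004]
```

View pics/w6.png

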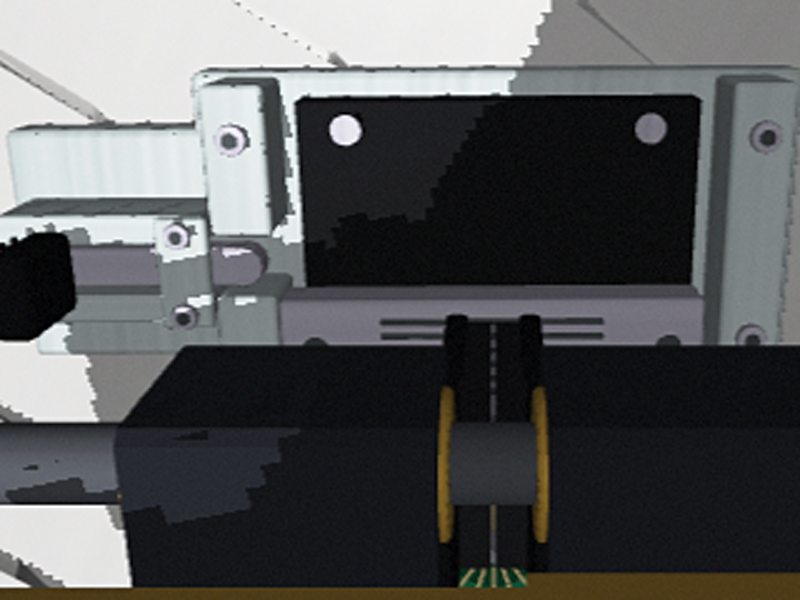

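It's unmoved under 43 N, so it is home. I'll ease off forwards and then lift straight up.

Emit:
{"name": "carry_out", "arguments": {
  "increments": "0 0 0 0 0.002 0 0; 0 0 0 0 0.001 -0.002 0; 0 0 0 0 0.000 -0.006 0; 0 0 0 0 -0.003 -0.020 0; -1 0 0 0 -0.005 -0.045 0"
}}

```text
time: 9.45
ee_pos: [0.5423, -0.3144, 0.072]
eef_rot: [0.778, 0.628, 0.001, -0.001]
ft_force: [-0.1, -0.6, -0.2]
width: 0.0006
```

```bash
python3 nf.py; python3 - <<'E'
from h import *
m=r.camera_model("wrist");p,D=r.camera("wrist");np.save("pics/w7E.npy",m["extrinsics"])
cv2.imwrite("pics/w7.png",cv2.resize(p[110:350,120:440],None,fx=2.5,fy=2.5,interpolation=cv2.INTER_CUBIC))
p,D=r.camera("scene");cv2.imwrite("pics/s7.png",cv2.resize(p[190:290,260:410],None,fx=5,fy=5,interpolation=cv2.INTER_CUBIC))
E
```

```text
9.45 nest [-37.81  -2.03  72.02] carrier start frame [-19.53  -1.19  50.02] F [-0.1 -0.6 -0.2]
yaw err 0.5472885358334724 tilt [-2.0e-04  3.3e-03 -1.0e+00]
nest x,y dirs in tool [ 0.01   1.    -0.001] [ 1.    -0.01   0.003]
```

View pics/w7.png

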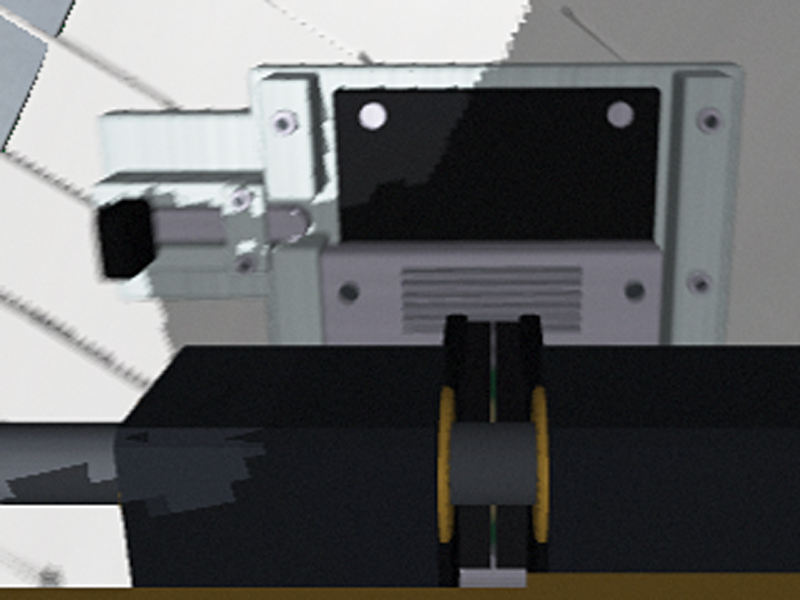

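View pics/s7.png

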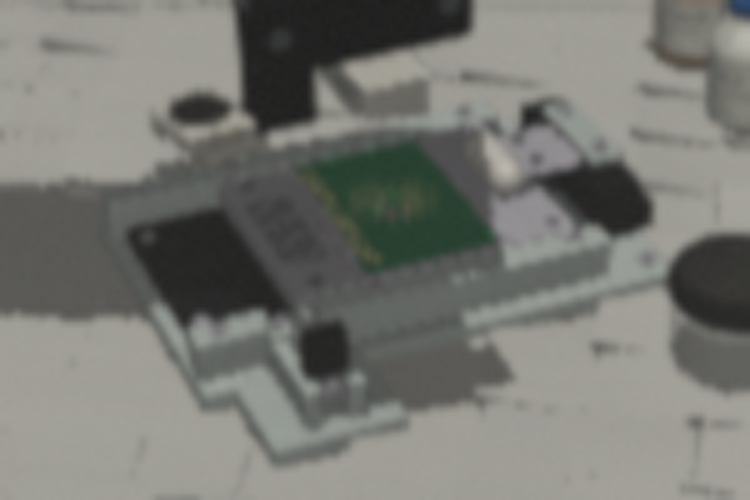

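The carrier stays home under the shoe with the hand lifted. The tab is at (125,240) in the wrist crop. I'll move out beside it, still high.

Emit:
{"name": "carry_out", "arguments": {
  "increments": "0 0 0 -0.020 -0.004 0 0; 0 0 0 -0.050 -0.010 0 0; 0 0 -0.5 -0.080 -0.016 0 0; 0 0 -0.5 -0.105 -0.018 0 0; 0 0 -0.5 -0.105 -0.018 0 0"
}}

```text
time: 10.18
ee_pos: [0.5011, -0.4183, 0.0744]
eef_rot: [0.777, 0.629, 0.001, 0.001]
ft_force: [-0.8, 0.2, 1.0]
width: 0.0003
```

```bash
python3 nf.py; python3 - <<'E'
from nf import *
m=r.camera_model("wrist");p,D=r.camera("wrist");np.save("pics/w8E.npy",m["extrinsics"])
cv2.imwrite("pics/w8.png",cv2.resize(p[110:350,160:480],None,fx=2.5,fy=2.5,interpolation=cv2.INTER_CUBIC))
p,D=r.camera("scene");cv2.imwrite("pics/s8.png",cv2.resize(p[190:290,260:410],None,fx=5,fy=5,interpolation=cv2.INTER_CUBIC))
c,n=np.cos(a),np.sin(a)
for X,Y in((-62.5,-90),(-46.5,-90),(-62.5,-82),(-46.5,-82)):
    print((w2px(m,(x+(c*X-n*Y)/1e3,y+(n*X+c*Y)/1e3,.0435))-[160,110])*2.5)
E
```

```text
10.175 nest [ -57.1  -112.12   74.36] carrier start frame [ -38.83 -111.29   52.36] F [-0.8  0.2  1. ]
yaw err 0.3679685934205394 tilt [ 3.6e-03 -4.0e-04 -1.0e+00]
nest x,y dirs in tool [0.006 1.    0.004] [ 1.    -0.006  0.   ]
[488.55278738 287.40573431]
[486.99061566 351.45116821]
[523.41031094 287.1403934 ]
[521.09389722 351.19437118]
```

View pics/w8.png

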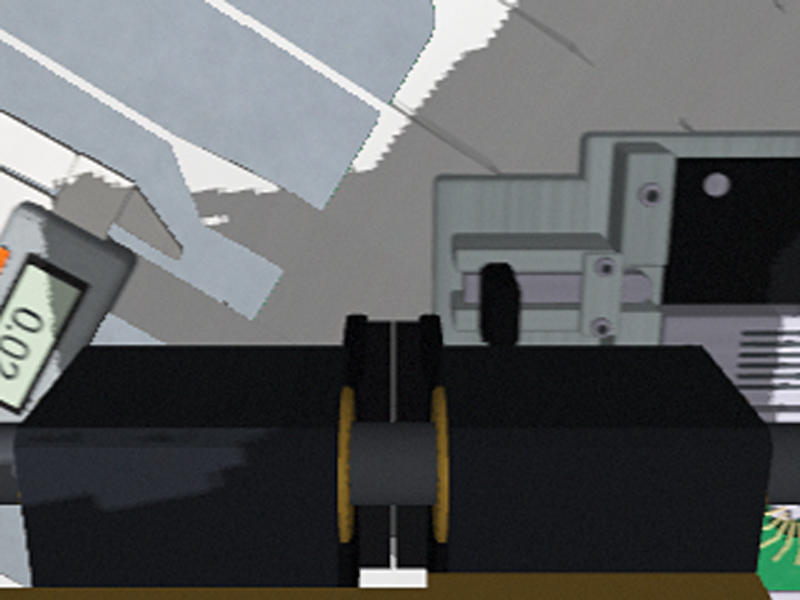

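View pics/s8.png

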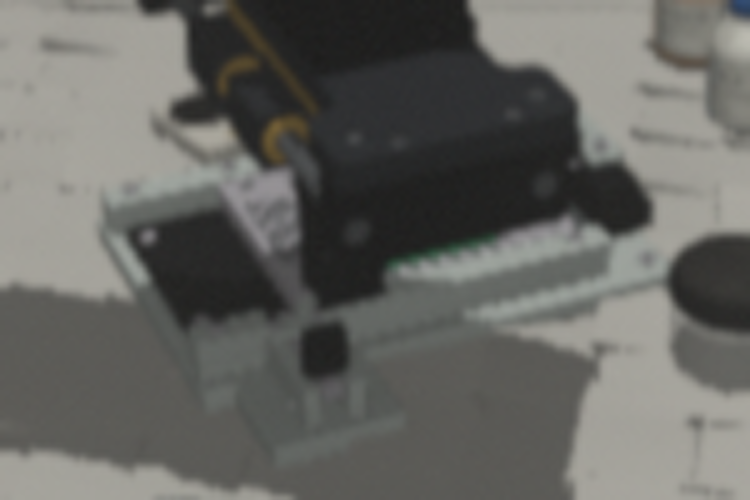

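The tab is at (500,305) in the crop, matching the prediction (488–523), and the fingers stand outside it. Descending next.

Emit:
{"name": "carry_out", "arguments": {
  "increments": "0 0 0 0 0.002 0.015 0; 0 0 0 0 0.002 0.030 0; 0 0 0 0 0.002 0.039 0; 0 0 0 0 0.002 0.041 0; 0 0 0 0 0.002 0.041 0"
}}

```text
time: 10.9
ee_pos: [0.5054, -0.4154, 0.0333]
eef_rot: [0.776, 0.63, 0.002, 0.001]
ft_force: [-0.4, 0.6, 1.1]
width: 0.0003
```

```bash
python3 nf.py
```

```text
10.9 nest [ -53.43 -108.41   33.35] carrier start frame [ -35.15 -107.58   11.35] F [-0.4  0.6  1.1]
yaw err 0.14699554821463887 tilt [ 0.0046  0.0014 -1.    ]
nest x,y dirs in tool [0.003 1.    0.004] [ 1.    -0.003  0.002]
```

Emit:
{"name": "carry_out", "arguments": {
  "increments": "0 0 0 0.006 -0.001 0 0; 0 0 0 0.010 -0.001 0 0; 0 0 0 0.014 -0.001 0 0; 0 0 0 0.018 -0.001 0 0; 0 0 0 0.021 -0.001 0 0"
}}

```text
time: 11.52
ee_pos: [0.509, -0.3947, 0.0337]
eef_rot: [0.776, 0.63, 0.002, 0.001]
ft_force: [-0.7, -2.4, 1.5]
width: 0.0001
```

```bash
python3 nf.py
```

```text
11.525 nest [-54.15 -87.44  33.72] carrier start frame [-35.87 -86.6   11.72] F [-0.7 -2.4  1.5]
yaw err 0.15192698398844423 tilt [ 5.1e-03  9.0e-04 -1.0e+00]
nest x,y dirs in tool [0.003 1.    0.005] [ 1.    -0.003  0.002]
```

Pushing with 2.4 N, so the tab is moving. I'll continue until it stops.

Emit:
{"name": "carry_out", "arguments": {
  "increments": "0 0 0 0.003 0 0 0; 0 0 0 0.005 0 0 0; 0 0 0 0.007 0 0 0; 0 0 0 0.008 0 0 0; 0 0 0 0.008 0 0 0"
}}

```text
time: 12.15
ee_pos: [0.5092, -0.3927, 0.0342]
eef_rot: [0.777, 0.629, -0.0, 0.005]
ft_force: [1.3, -21.7, -7.6]
width: 0.0003
```

```bash
python3 nf.py; python3 - <<'E'
from h import *
m=r.camera_model("wrist");p,D=r.camera("wrist")
cv2.imwrite("pics/w9.png",cv2.resize(p[110:350,160:480],None,fx=2.5,fy=2.5,interpolation=cv2.INTER_CUBIC))
E
```

```text
12.15 nest [-54.35 -85.46  34.23] carrier start frame [-36.07 -84.62  12.23] F [  1.3 -21.7  -7.6]
yaw err 0.36552412217652286 tilt [ 0.0059 -0.0077 -1.    ]
nest x,y dirs in tool [0.006 1.    0.007] [ 1.    -0.006 -0.006]
```

View pics/w9.png

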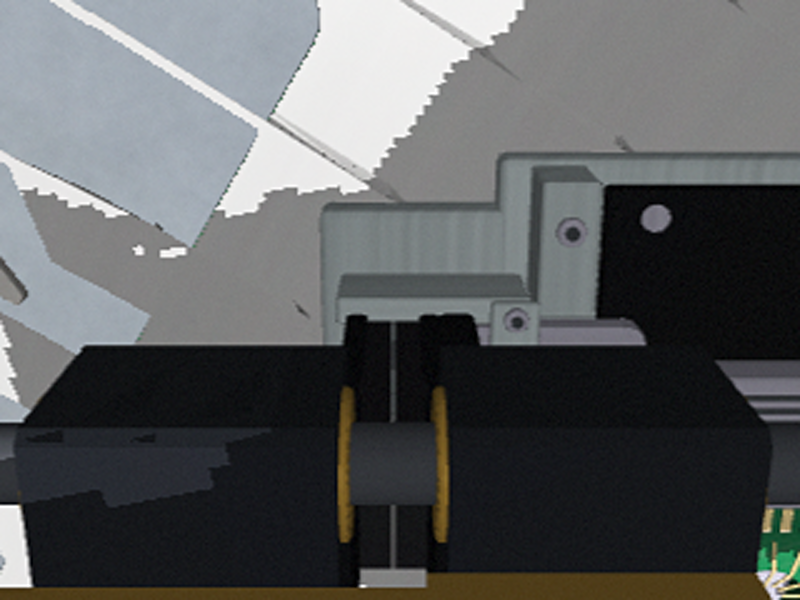

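The bolt has stopped solid (22 N), and its end at (645,335) is well past the rail's inner edge at (603,·). I'll back off and lift clear.

Emit:
{"name": "carry_out", "arguments": {
  "increments": "0 0 0 -0.006 0 0 0; 0 0 0 -0.016 0 0 0; 0 0 0 -0.024 0 -0.010 0; 0 0 0 -0.024 0 -0.050 0; 0 0 0 -0.024 0 -0.100 0"
}}

```text
time: 12.82
ee_pos: [0.5031, -0.4151, 0.1353]
eef_rot: [0.777, 0.629, -0.0, 0.004]
ft_force: [1.3, -0.2, 0.6]
width: 0.0004
```

Emit:
{"name": "carry_out", "arguments": {
  "increments": "0 0 0 0.020 -0.015 -0.030 0; 0 0 0 0.040 -0.030 -0.050 0; 0 0 0 0.060 -0.050 -0.050 0; 0 0 0 0.060 -0.060 -0.050 0; 0 0 0 0.060 -0.060 -0.050 0"
}}

```text
time: 13.45
ee_pos: [0.4562, -0.3442, 0.1851]
eef_rot: [0.778, 0.629, -0.0, 0.004]
ft_force: [0.2, -0.5, 0.2]
width: 0.0006
```

```bash
python3 nf.py; python3 - <<'E'
from h import *
m=r.camera_model("wrist");p,D=r.camera("wrist");np.save("pics/w10E.npy",m["extrinsics"]);cv2.imwrite("pics/w10f.png",p)
cv2.imwrite("pics/w10.png",cv2.resize(p[100:340,200:460],None,fx=2.5,fy=2.5,interpolation=cv2.INTER_CUBIC))
p,D=r.camera("scene");cv2.imwrite("pics/s10.png",cv2.resize(p[190:290,260:410],None,fx=5,fy=5,interpolation=cv2.INTER_CUBIC))
E
```

```text
13.45 nest [-116.08  -48.69  185.13] carrier start frame [-97.8  -47.85 163.13] F [ 0.2 -0.5  0.2]
yaw err 0.41890458793608676 tilt [ 0.0049 -0.0065 -1.    ]
nest x,y dirs in tool [0.007 1.    0.006] [ 1.    -0.007 -0.005]
```

View pics/w10.png

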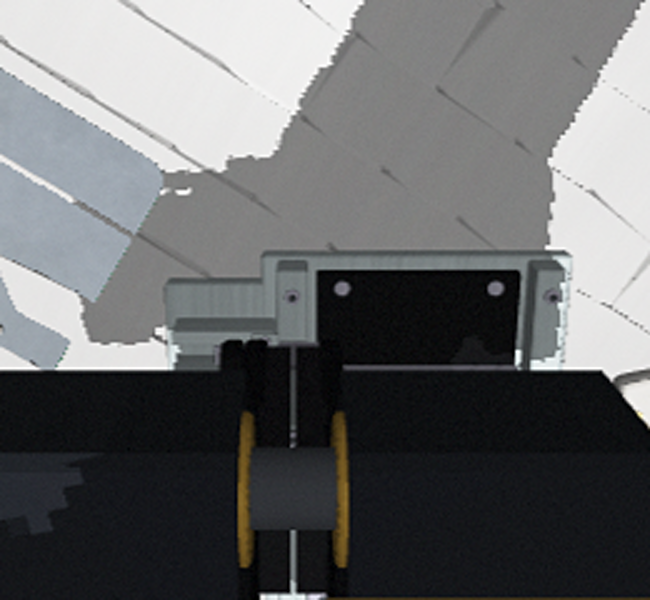

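View pics/s10.png

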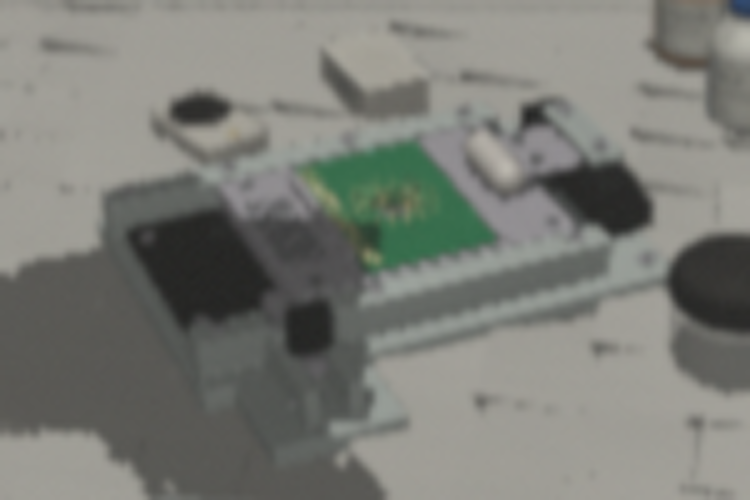

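Emit:
{"name": "carry_out", "arguments": {
  "increments": "0 0 0 0.020 0.010 -0.020 0; 0 0 0 0.030 0.020 -0.040 0; 0 0 0 0.030 0.025 -0.060 0; 0 0 0 0.030 0.025 -0.060 0; 0 0 0 0.030 0.025 -0.060 0"
}}

```text
time: 14.18
ee_pos: [0.4868, -0.3202, 0.2435]
eef_rot: [0.778, 0.628, -0.001, 0.003]
ft_force: [-0.5, -0.3, 0.8]
width: 0.0005
```

```bash
python3 nf.py; python3 - <<'E'
from h import *
m=r.camera_model("wrist");p,D=r.camera("wrist");np.save("pics/w11E.npy",m["extrinsics"])
cv2.imwrite("pics/w11.png",cv2.resize(p[140:260,230:400],None,fx=4.7,fy=4.7,interpolation=cv2.INTER_CUBIC))
E
```

```text
14.175 nest [-90.97 -18.9  243.55] carrier start frame [-72.69 -18.07 221.55] F [-0.5 -0.3  0.8]
yaw err 0.4569287923849523 tilt [ 0.003  -0.0064 -1.    ]
nest x,y dirs in tool [0.008 1.    0.004] [ 1.    -0.008 -0.006]
```

View pics/w11.png

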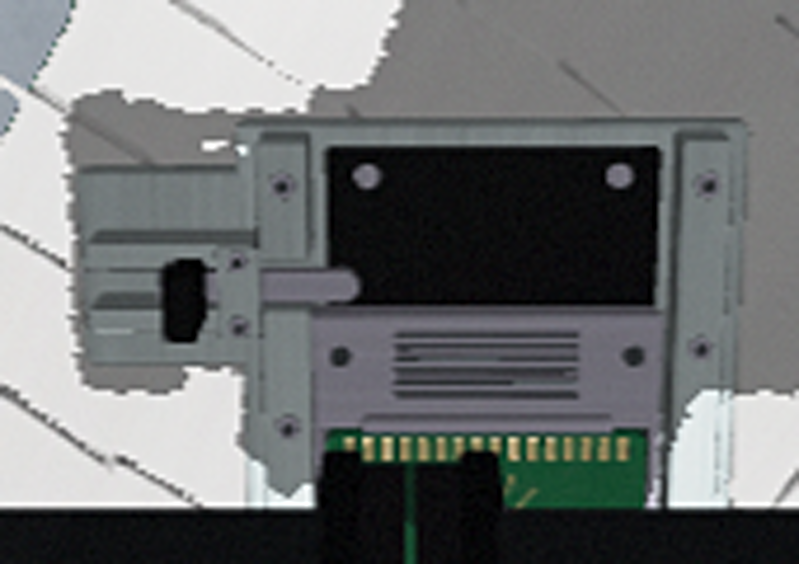

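```bash
python3 - <<'E'
from nf import *
m={"K":r.camera_model("wrist")["K"],"extrinsics":np.load("pics/w11E.npy")}
for n,(u,v),z in(("tab L",(163,305),.0435),("tab R",(202,305),.0435),("bolt tip",(361,287),.02),("rearL top",(312,310),.026),("rearR top",(660,310),.026),("railL",(255,135),.026),("railR",(735,135),.026)):
    print(n,innest(px2w(m,230+u/4.7,140+v/4.7,z=z)).round(1))
r.close_job()
E
```

```text
tab L [-56.3 -75.7  43.5]
tab R [-56.3 -66.9  43.5]
bolt tip [-53.2 -31.7  20. ]
rearL top [-49.4 -43.2  26. ]
rearR top [-48.7  39.2  26. ]
railL [-91.7 -55.3  26. ]
railR [-90.8  55.   26. ]
the job is handed in; nothing more can be done
```

The carrier is home under the leaf spring and locked by the cross bolt, with the hand drawn clear. I handed the job in at about 14 s; no verdict is reported.

I pressed the thumb land down until the bed bottomed, with the fingertip at about 26 mm. I slid the carrier forward until it stopped against the end stop, lifted off, pushed the bolt in until it stopped, and lifted clear.

**Last checks:**
- **Carrier:** its rear edge is at nest x of about -49 mm. The rail ends read about 1 mm low in the same picture, so that matches the home value of -48. It looks square and level, with the leaf's shoe resting on the front land.
- **Bolt:** the tab's middle moved from y = -86 to about -71 mm, so roughly 14 to 15 mm by camera against the full 14 mm stroke. The end of the bolt lies behind the carrier.
- **Robot:** the force reading was near zero after lifting clear.
- **Loose things:** the loupe, reference block and jar showed no shift in the pictures. I did not measure their positions.

**What differed or went unmeasured:**
- The forward push met more resistance than the 6 to 12 N given. It was about 22 to 34 N while sliding, and 43 N down with 43 N forward in the final seating push.
- I had no direct reading of the bed or leaf joints. Those two conditions are judged only from the carrier's height and the pictures.

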